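# Clear the pile off the notebook

## Robot

A 7-joint arm with a two-finger parallel gripper is mounted at the origin on a cart in front of the work surface, level with it; the furniture and walls round the work are solid. World frame = base frame: x ahead of the robot, y to its left, z up, the work surface at z = 0. Lengths are in mm, angles in rad, forces in N, time in s.
With the tool pointing down it reaches from about 350 to 900 mm from the base axis. Payload 8.1 kg.
Tool frame: the origin (TCP) lies between the finger pads; the fingertips stand 22 mm ahead of it and the grasp point (between the pads) lies 3 mm ahead of it; z points along the fingers, y is the line along which they close (so a half turn about z gives the same grasp; the last joint's range is limited). The gripper opens to 92 mm and grips with 3 to 60 N. Pads are 19 mm wide; open, the fingers measure 130 mm over their backs; the gripper's body (75 mm by 190 mm) begins 47 mm behind the grasp point.
Start: joints at [-0.103, 0.434, 0.025, 1.573, -0.012, 1.134, -0.075], TCP at [625.012, -0.027, 248.742] pointing down, gripper open.
Joint ranges: [-2.62, 2.62], [-0.44, 2.09], [-1.27, 1.32], [0.08, 2.57], [-1.32, 4.46], [0.12, 2], [-2.74, 2.74]. Speed limits (rad/s): [2.22, 2.22, 3.01, 3.01, 3.14, 3.14, 3.14].

## Interface

Orientations are given as a rotation vector (axis times angle).
In Python, from workcell import r, inverse_kinematics, capture, camera_info, sign_off gives the robot as it stands. Calls block until the motion is done:
- r.reach(position, orientation): joint-space move of the TCP to a pose.
- r.line_to(position, orientation=None, max_speed=150): straight line of the TCP; orientation=None keeps the orientation; max_speed is the mean speed in mm/s.
- r.movej(angles): joint-space move.
- r.gripper_to(opening): finger opening in mm; the grip force is fixed at half the most; returns when the fingers have stopped.
- r.sleep(seconds).
- inverse_kinematics(position, orientation): joint angles nearest the present ones, or None.
- r.observe(): the state.
- capture(name): name is "scene" or "side" or "wrist"; returns the picture (480x640x3 uint8, blue, green, red); there is no depth.
- camera_info(name): a dict with "mtx" (3x3 intrinsics, pixels), "xyz" and "orientation" of the camera in the world; the wrist camera has in their place "hand_eye" (4x4, takes a point from camera to tool coordinates, whose origin is the TCP and whose axes are the flange's). Camera axes: x right, y down, z forward; pixel columns grow to the right and rows downward; lengths in mm; the calibration is good to about 2 mm. The wrist camera is an equidistant fisheye: a pixel r from the principal point sees the ray r / f radians off the axis. A picture is of the moment at which its call begins: read the wrist's pose just before it. camera_info takes no time and is no camera call.
A pose or a line that the arm cannot do raises r.Unreachable and nothing moves.
- sign_off(): hands the job in; it is judged then, once.
The state is a dict: "clock": time; "joint_positions": joint angles; "qvel": joint speeds; "effort": joint torques, N m; "position": TCP position; "orientation": TCP orientation; "contact_force": force on the tool from outside, world axes, zero at the start; "ft_torque": the same for the moment, N m; "gripper_width": finger opening in mm; "gripper_force": force on a finger pad.
Only numpy, scipy, OpenCV 4.12 (cv2) and the standard library are available. Lean on these libraries where they do the work, as an engineer would, in place of code of your own. Each camera call takes 0.05 s, during which the arm holds its last target. There are 200 camera calls.

## Task

Clear the notebook: take the pile on it apart from the top, one thing at a time, and set each thing the right way up and centred on the mat with its own outline, lined up with that outline (either way round): first the sharpener on the green mat, then the eraser on the red mat, then the tin on the round black mat, and last the portable drive on the blue mat. Do not shift the rest of the pile while something still lies on it, and leave the stapler and the lip balm as they stand.

Things in the scene. Friction and masses are not known exactly. Their poses are not given: they have to be found in the camera images.
- sharpener_mid (a point): steel-grey pencil sharpener, a small block, the top thing of the pile. 15 mm along its x, 25 mm along its y; the block is 10 mm high with a screw head that reaches 12 mm. The point is its centre, 6 mm above its underside; z up. It lies on the eraser, nearly parallel to it.
- eraser_mid (a point): white eraser in a blue card sleeve, under the sharpener: 19 mm along its x, 43 mm along its y, 12.4 mm high. The point is its centre, 6.2 mm above its underside; z up. It lies on the tin's lid.
- tin_mid (a point): round pale-grey tin with its lid on (they are one piece), 50 mm in diameter, 19 mm high, under the eraser. The point is its centre, 9.5 mm above its underside; z up. It lies on the drive.
- drive_mid (a point): dark-grey metal portable drive with a silver stripe across one end and a small green light at the other: a flat box 100 mm along its x, 60 mm along its y, 16 mm high, the lowest thing of the pile. The point is its centre, 8 mm above its underside; z up. It lies flat on a closed grey notebook (220 x 150 x 14 mm) that does not move. Under 0.3 kg.
- mat_green_top (a point): small green rectangular mat, 55 mm along its x, 65 mm along its y, with a pale outline of the sharpener (15 x 25 mm, the 25 mm along y) at its centre. It is fixed to the desk and 4 mm thick. The point is the centre of its upper face, z up; where the sharpener belongs.
- mat_red_top (a point): red rectangular mat, 60 mm along its x, 85 mm along its y, with a pale outline of the eraser (19 x 43 mm, the 43 mm along y) at its centre. It is fixed to the desk and 4 mm thick. The point is the centre of its upper face, z up; where the eraser belongs.
- mat_black_top (a point): round black mat, 95 mm in diameter, with a pale ring of the tin's size (50 mm) at its centre. It is fixed to the desk and 4 mm thick. The point is the centre of its upper face, z up; where the tin belongs.
- mat_blue_top (a point): large blue rectangular mat, 130 mm along its x, 90 mm along its y, with a pale outline of the drive (100 x 60 mm, the 100 mm along x) at its centre. It is fixed to the desk and 4 mm thick. The point is the centre of its upper face, z up; where the drive belongs.
- stapler_mid (a point): bystander: red and black stapler, 34 mm along its x, 119 mm along its y, 45 mm high, standing loose on the desk; must be left alone. The point is near its middle, 22 mm above the desk.
- lip_balm_mid (a point): bystander: lip balm stick with a green cap, 17 mm in diameter, 67 mm tall, standing loose on the desk; must be left alone. The point is its centre, 33 mm above the desk.

How it is judged:
By the outcome, as a careful person would: the job done as asked, in the order asked, and still so for the second after the job is handed in, with the robot touching nothing.
It also fails if it takes over 109 s, if anything falls off the work surface, if the arm or the gripper's body presses on something with over 40 N, if the wrist force passes 120 N, or if a joint passes its speed limit or range.

## Working session

There is one attempt and no reset: what is moved stays moved. The work goes in short steps, each a Python script; the robot and the scene stay as the last script left them, time stands still between calls to the robot, and variables do not carry over. Pictures are saved under pics/ and viewed, at most 14 in all, crops included, and the job is handed in when it is done.

```bash
ls; mkdir -p pics
python3 - <<'E'
from workcell import r,capture,camera_info
import cv2
for n in("scene","side","wrist"):
    cv2.imwrite(f"pics/{n}0.png",capture(n)); print(n,camera_info(n))
o=r.observe(); print(o["clock"],o["position"],o["orientation"])
E
```

```text
pics
scene {'mtx': array([[586.00068291,   0.        , 321.93064296],
       [  0.        , 586.00068291, 242.41087466],
       [  0.        ,   0.        ,   1.        ]]), 'xyz': array([ -89.56605646, -447.73996732,  905.84394649]), 'orientation': array([-2.14442738,  1.01101432, -0.46577259])}
side {'mtx': array([[475.76169118,   0.        , 322.95570883],
       [  0.        , 475.76169118, 238.2208463 ],
       [  0.        ,   0.        ,   1.        ]]), 'xyz': array([465.03160113, 790.33308293, 608.44670175]), 'orientation': array([-0.28227394,  2.71480222, -1.36291309])}
wrist {'mtx': array([[371.64829954,   0.        , 323.44414032],
       [  0.        , 371.64829954, 240.35597547],
       [  0.        ,   0.        ,   1.        ]]), 'hand_eye': array([[-3.74081915e-04, -9.54374111e-01, -2.98613322e-01,
         8.11455544e+01],
       [ 9.99999400e-01, -6.64485911e-04,  8.70980770e-04,
        -9.25505669e-01],
       [-1.02966584e-03, -2.98612817e-01,  9.54373787e-01,
        -1.34693918e+02],
       [ 0.00000000e+00,  0.00000000e+00,  0.00000000e+00,
         1.00000000e+00]])}
0.15 [ 6.24637865e+02 -6.77653236e-02  2.48117773e+02] [-2.22098912e+00 -2.22083436e+00  1.51103941e-03]
```

View pics/scene0.png

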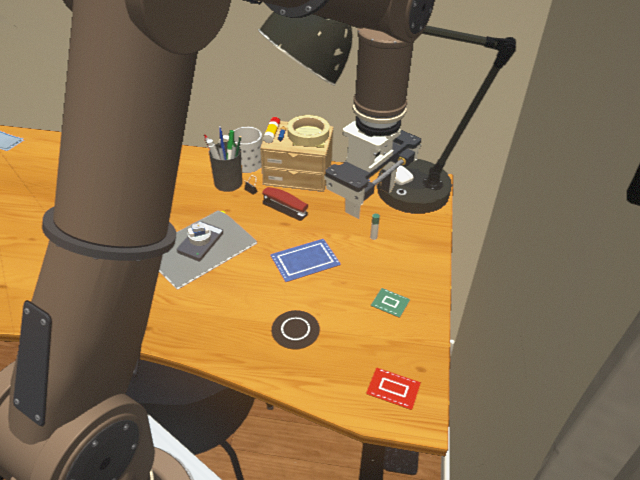

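View pics/wrist0.png

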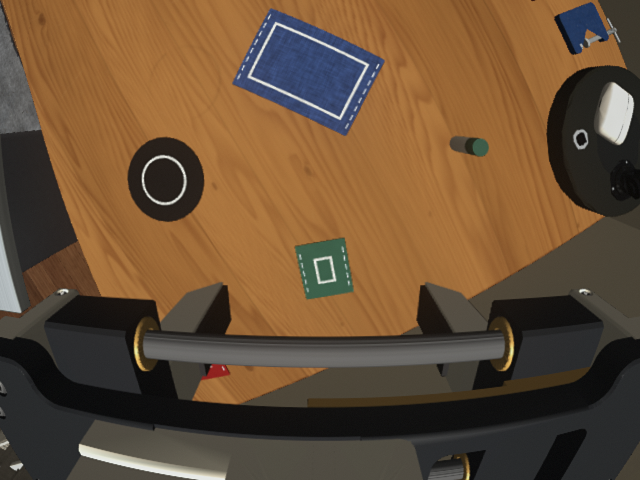

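View pics/side0.png

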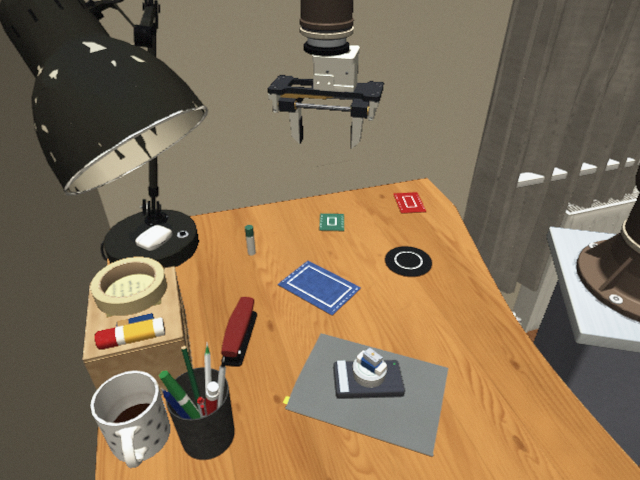

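Both fixed views show the pile on the grey notebook: around (200,235) in scene and (370,365) in side. In scene, the mats are at blue (305,260), green (390,302), black (295,329) and red (394,388). The wrist view shows blue (310,72), black (165,180) and green (324,268), with the lip balm at (480,147).

```bash
cat > h.py <<'E'
import numpy as np,cv2
from scipy.spatial.transform import Rotation as R
from workcell import r,capture,camera_info,inverse_kinematics
def cam(n,o=None):
    c=camera_info(n)
    if n=="wrist":
        Rt=R.from_rotvec(o["orientation"]).as_matrix(); H=c["hand_eye"]
        return c["mtx"],Rt@H[:3,:3],Rt@H[:3,3]+o["position"]
    return c["mtx"],R.from_rotvec(c["orientation"]).as_matrix(),np.array(c["xyz"])
def plane(n,C,px,z):
    K,Rc,t=C; p=(np.atleast_2d(px).astype(float)-K[:2,2])/K[0,0]
    if n=="wrist":
        a=np.linalg.norm(p,axis=1,keepdims=True)+1e-9
        d=np.hstack([p/a*np.sin(a),np.cos(a)])
    else: d=np.hstack([p,np.ones((len(p),1))])
    d=d@Rc.T
    return (t+d*((z-t[2])/d[:,2])[:,None])[:,:2]
def rect(P):
    """centre, long side, short side, yaw of the long side in (-pi/2,pi/2]"""
    (c,s,_)=q=cv2.minAreaRect(np.float32(P)); b=cv2.boxPoints(q)
    e=max((b[1]-b[0],b[2]-b[1]),key=np.linalg.norm)
    y=np.arctan2(e[1],e[0]); y=(y+np.pi/2)%np.pi-np.pi/2
    return np.array(c),max(s),min(s),y
def blobs(m,amin=40):
    cs,_=cv2.findContours(m,cv2.RETR_EXTERNAL,cv2.CHAIN_APPROX_NONE)
    return sorted([c[:,0] for c in cs if cv2.contourArea(c)>amin],key=lambda c:-cv2.contourArea(c.reshape(-1,1,2)))
def hsv(im,lo,hi): return cv2.inRange(cv2.cvtColor(im,cv2.COLOR_BGR2HSV),lo,hi)
def ori(yaw):
    """tool down, its x axis along yaw; tool y (closing) is then yaw-90deg"""
    c,s=np.cos(yaw),np.sin(yaw)
    return R.from_matrix(np.array([[c,s,0],[s,-c,0],[0,0,-1.]])).as_rotvec()
def snap(name):
    o=r.observe(); im=capture("wrist"); cv2.imwrite(f"pics/{name}.png",im); return o,im
COL=dict(green=((65,60,30),(95,255,200)),red=((0,170,90),(6,255,255)),blue=((105,110,50),(125,255,200)))
E
python3 - <<'E'
from h import *
o=r.observe()
for n in("scene","side","wrist"):
    im=cv2.imread(f"pics/{n}0.png"); C=cam(n,o)
    for k,(a,b) in COL.items():
        for c in blobs(hsv(im,a,b),100)[:3]:
            q=rect(plane(n,C,c,4)); print(n,k,c.mean(0).round(),q[0].round(1),np.round(q[1:],2))
C=cam("wrist",o)
print("black w",plane("wrist",C,[(166,180)],4), "side",plane("side",cam("side"),[(409,261)],4))
S=cam("side")
print("pile side: tin",plane("side",S,[(370,369)],40),"drive box",plane("side",S,[(334,366),(399,360),(403,395),(337,398)],30),"stapler",plane("side",S,[(238,325)],40),"balm",plane("side",S,[(250,230)],67))
print(plane("scene",cam("scene"),[(200,238),(199,229),(376,214)],45))
E
python3 -c "
import cv2
a=cv2.imread('pics/side0.png')[330:410,310:430];cv2.imwrite('pics/c.png',cv2.resize(a,None,fx=6,fy=6,interpolation=2))"
```

```text
scene green [390. 302.] [623.5 -74.5] [61.66 52.78 -1.4 ]
scene red [394. 386.] [ 459.3 -192.5] [83.01 58.93 -1.27]
side green [332. 222.] [624.  -69.6] [58.82 52.16 -1.36]
side green [191. 374.] [758.5 378.6] [102.11   8.3   -0.94]
side red [410. 202.] [ 460.4 -187.3] [86.48 59.33 -1.27]
side red [106. 339.] [926.1 342.8] [44.58 31.1  -0.94]
side red [232. 341.] [718.9 304.2] [42.9  29.23 -1.45]
side blue [318. 286.] [606.9 143.6] [127.05  88.33  -0.46]
side blue [175. 405.] [757.1 434.9] [65.76  9.37 -0.6 ]
wrist green [324. 268.] [624.7 -70.6] [63.15 52.81 -1.39]
wrist green [480. 147.] [791.6  67.2] [17.37 16.88 -1.51]
wrist red [215. 372.] [ 478.1 -216. ] [43.6  20.79  0.29]
wrist blue [304.  71.] [607.8 141.3] [127.39  87.67  -0.46]
wrist blue [583.  27.] [937.5 231.7] [67.91 50.38  0.53]
black w [[452.41251981  31.42083807]] side [[446.23524905  35.1629593 ]]
pile side: tin [[487.52636922 342.25613373]] drive box [[541.32118104 340.02114363]
 [447.04143943 308.72179468]
 [436.63080353 369.41077761]
 [526.8985654  393.41160163]] stapler [[705.95320255 300.02042649]] balm [[757.47908073  82.20841938]]
[[478.02906771 325.64536815]
 [496.37552063 348.93493657]
 [790.20319368  82.1873218 ]]
```

View pics/c.png

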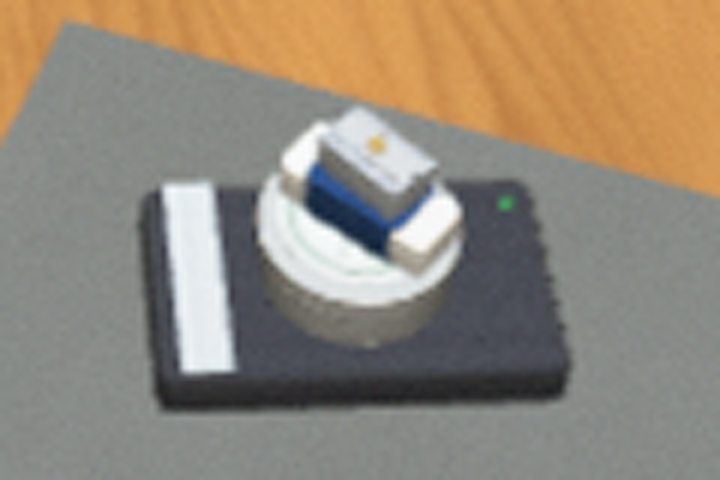

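The crop of the side view shows the sharpener on the eraser, whose long axis runs from (285,150) to (430,240) in the crop. The tin sits near the middle of the drive. The drive's silver stripe is at its +x end and the green light at its −x end.

Run:
```python
from h import *
a,b=plane("side",cam("side"),[(310+300/6,330+165/6),(310+425/6,330+235/6)],61); d=b-a; y=np.arctan2(d[1],d[0]); print(a,b,y)
c=(a+b)/2; t0=r.observe()["clock"]
r.reach([c[0],c[1],185],ori(y))
o,im=snap("p1"); print(o["clock"]-t0,o["position"],o["joint_positions"])
a=im[100:340,170:490];cv2.imwrite('pics/p1c.png',cv2.resize(a,None,fx=2.5,fy=2.5,interpolation=2))
```

```text
[503.37834528 341.61846916] [471.74432694 355.95132498] 2.7161773403332123
1.4167 [489.16891436 346.95547556 185.13310215] [-0.48899165  0.47497489 -0.31012148  1.695505    0.16857511  0.99717236
  0.28272061]
```

View pics/p1c.png

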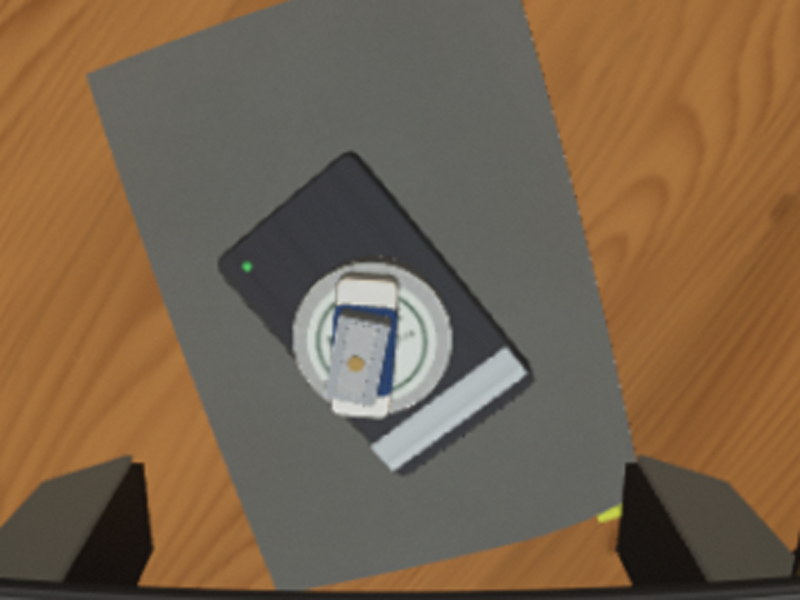

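In the crop, the sharpener's top face has corners (340,320), (391,325), (378,407) and (328,400), and its screw is at (355,364). The eraser runs from (336,275) to (388,417). The tin is centred at about (372,337). The drive's corners are (352,152), (219,265), (395,473) and (532,375). Next I'll cancel the wrist camera's bias with two looks half a turn apart.

```bash
cat >> h.py <<'E'
def crop2px(p,x0=170,y0=100,f=2.5): return (np.atleast_2d(p)+.5)/f-.5+[x0,y0]
E
python3 - <<'E'
from h import *
o=r.observe(); C=cam("wrist",o); W=lambda p,z:plane("wrist",C,crop2px(p),z)
def ang(d): return np.arctan2(d[1],d[0])%np.pi
s=W([(340,320),(391,325),(378,407),(328,400)],71.4); print("sharp",s.mean(0),ang(s[0]-s[3]),ang(s[1]-s[2]),"screw",W((355,364),73.4))
e=W([(336,275),(398,280),(388,417),(332,412)],61.4); print("eraser",e.mean(0),ang(e[0]-e[3]),ang(e[1]-e[2]),np.linalg.norm(e[0]-e[3]),np.linalg.norm(e[0]-e[1]))
print("tin",W((372,337),49))
d=W([(352,152),(219,265),(395,473),(532,375)],30);print("drive",d.mean(0),ang(d[1]-d[2]),ang(d[0]-d[3]),np.linalg.norm(d[1]-d[2]),np.linalg.norm(d[0]-d[1]))
y=ang(s[0]+s[1]-s[2]-s[3]); c=W((355,364),73.4)[0]; print("yaw",y)
res=[]
for k,(yy) in enumerate((y-np.pi/2,y+np.pi/2)):
    r.reach([c[0],c[1],160],ori(yy)); o,im=snap(f"q{k}"); C=cam("wrist",o)
    m=hsv(im[150:300,250:400],(8,90,80),(28,255,255))
    for b in blobs(m,5): print(k,len(b),b.mean(0)+[250,150],plane("wrist",C,b.mean(0)+[250,150],73.4))
    print(o["clock"],o["joint_positions"][6])
A=np.hstack([cv2.resize(cv2.imread(f"pics/q{k}.png")[150:300,250:400],None,fx=2.6,fy=2.6,interpolation=2) for k in(0,1)]); cv2.imwrite("pics/q.png",A)
E
```

```text
sharp [485.79932936 340.32975314] 2.5535761035435254 2.5625117168265232 screw [[484.8504514  339.55046943]]
eraser [484.73728904 341.90112985] 2.667813251548047 2.6449760024724593 41.825424074820724 17.73552847888396
tin [[486.1549599  343.83325338]]
drive [486.64433394 344.8387198 ] 0.23282751908605048 0.2497563484399783 92.44563388617854 56.09586264999644
yaw 2.558103219865819
0 117 [379.30769231 292.91452991] [[501.70153779 298.40306814]]
0 15 [325.66666667 255.26666667] [[486.62363176 340.25109202]]
2.975 -1.2299084238907008
1 117 [379.30769231 292.99145299] [[501.48066165 298.55498939]]
1 16 [326.    255.125] [[486.69344453 340.40511276]]
3.275 -1.2308357860299846
```

View pics/q.png

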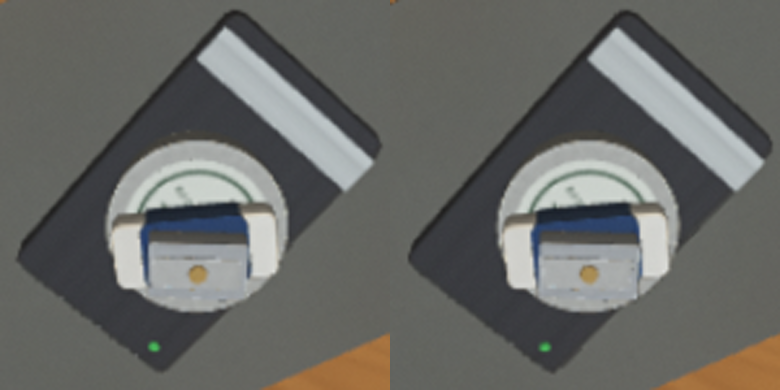

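Both views came out the same, because the reach treated the half turn as equivalent. I'll turn joint 7 by π directly and look again.

Run:
```python
from h import *
q=np.array(r.observe()["joint_positions"]); q[6]+=np.pi; r.movej(q)
o,im=snap("q2"); C=cam("wrist",o); print(o["clock"],o["position"],o["joint_positions"][6])
m=hsv(im[150:300,250:400],(8,90,80),(28,255,255))
for b in blobs(m,5): print(len(b),b.mean(0)+[250,150],plane("wrist",C,b.mean(0)+[250,150],73.4))
A=cv2.resize(im[150:300,250:400],None,fx=4,fy=4,interpolation=2); cv2.imwrite("pics/q2c.png",A)
```

```text
5.975 [484.83369438 339.52821977 159.97663467] 1.9102026631538906
110 [267.6        156.51818182] [[476.51657337 267.61961791]]
32 [393.71875 297.40625] [[460.44265325 388.98885286]]
15 [320.66666667 256.73333333] [[485.07742148 337.78953909]]
```

View pics/q2c.png

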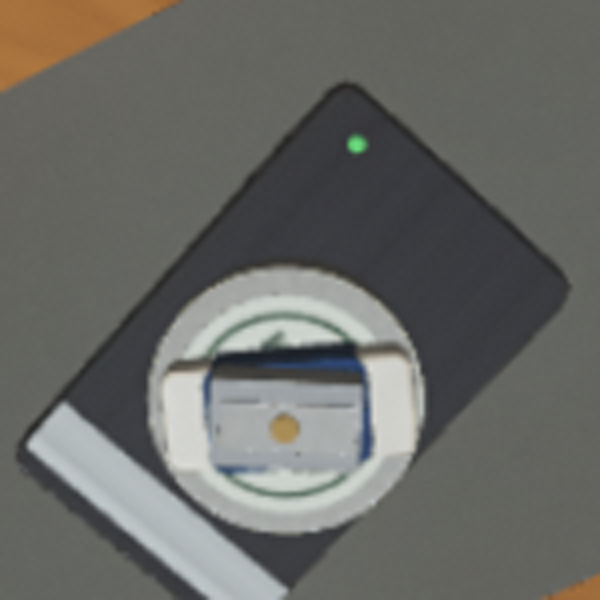

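The two half-turn views put the screw at (486.66,340.33) and (485.08,337.79). The true position is therefore about (485.87,339.06), and half the difference is the camera bias in the tool frame. I'll grasp the sharpener now, then look over the green mat.

```bash
cat >> h.py <<'E'
def bias(o):
    return R.from_rotvec(o["orientation"]).as_matrix()[:2,:2]@B
_yB=None
try: B=np.load("b.npy")
except OSError: B=np.zeros(2)
def wplane(o,px,z): return plane("wrist",cam("wrist",o),px,z)-bias(o)
def yaw_of(o):
    X=R.from_rotvec(o["orientation"]).as_matrix(); return np.arctan2(X[1,0],X[0,0])
def outline(o,im,L,S,near,z=4):
    """pale outline of about L x S mm nearest to a place; outer edge"""
    m=hsv(im,(0,0,150),(180,75,255)); best=None
    for c in blobs(m,30):
        q=rect(wplane(o,c,z))
        if abs(q[1]-L)<6 and abs(q[2]-S)<6 and np.linalg.norm(q[0]-near)<25: 
            if best is None or q[1]*q[2]>best[1]*best[2]: best=q
    return best
def st(t=""):
    o=r.observe(); print(t,"t",round(o["clock"],2),np.round(o["position"],1),"w",round(o["gripper_width"],1),"f",round(o["gripper_force"],1),"F",np.round(o["contact_force"],1)); return o
E
python3 - <<'E'
from h import *
o=r.observe(); X=R.from_rotvec(o["orientation"]).as_matrix()[:2,:2]
b=X.T@np.array([-.79,-1.27]); np.save("b.npy",b); print("b",b)
c=[485.87,339.06]; Y=ori(2.53)
r.reach([*c,125],Y); r.gripper_to(40); st("above")
r.line_to([*c,85.2],Y,60); o=st("down")
r.gripper_to(5); st("grip"); print(yaw_of(o))
r.line_to([*c,105],Y,60); r.line_to([*c,170],Y,200); st("lift")
r.reach([624,-71,125],ori(1.75)); o,im=snap("g1"); st("green")
print(outline(o,im,25,15,np.array([624,-71])),o["joint_positions"])
cv2.imwrite('pics/g1c.png',cv2.resize(im[150:370,220:430],None,fx=2.7,fy=2.7,interpolation=2))
E
```

```text
b [ 1.49510841 -0.04063036]
above t 8.21 [485.9 339.  125. ] w 40.2 f 0.0 F [ 1.1 -0.4 -0.7]
down t 9.03 [486.1 339.1  85.3] w 39.6 f 0.0 F [-0.2  0.5 -0.4]
grip t 9.56 [486.  339.2  85.4] w 14.3 f 30.0 F [-0.  -0.4  2. ]
2.5298795740319457
lift t 10.52 [485.9 339.2 170.3] w 14.4 f 29.9 F [ 0.6 -0.3 -0.5]
green t 12.17 [624.3 -68.8 124.9] w 14.6 f 29.9 F [0.2 0.4 0.4]
(array([624.47790527, -71.59842682]), 29.7434024810791, 20.527198791503906, np.float32(-1.3892026)) [-0.42313037  0.64209621  0.69578278  1.7411054  -0.49595013  0.94204881
  0.65678247]
```

View pics/g1c.png

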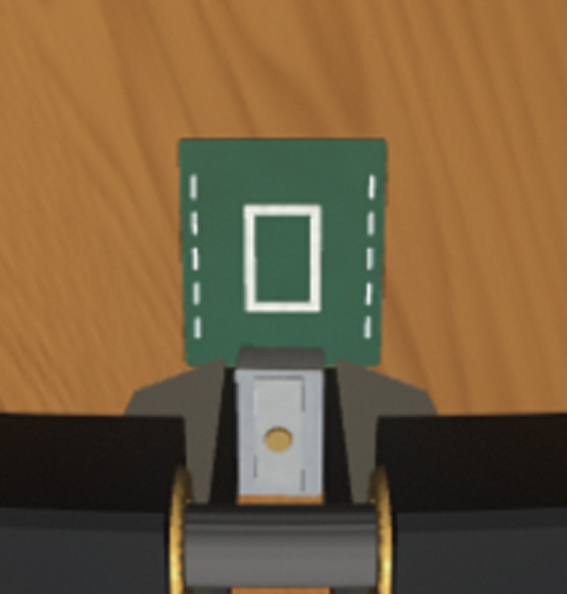

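The sharpener is held straight with its screw at crop (278,438). The green outline is centred at about crop (283,258).

Run:
```python
from h import *
o=r.observe(); im=cv2.imread("pics/g1.png")
p=(np.array([[278,438.5]])+.5)/2.7-.5+[220,150]
o,im=snap("g2"); q=outline(o,im,25,15,np.array([624,-71])); print(q)
w=wplane(o,p,o["position"][2]-12)[0]
X=R.from_rotvec(o["orientation"]).as_matrix()[:2,:2]; off=X.T@(w-o["position"][:2]); print("held offset tool xy",off, st()["position"])
off[1]=0; off[0]=np.clip(off[0],-3,3)
yaw=float(q[3])%np.pi; A=ori(yaw); t=q[0]-R.from_rotvec(A).as_matrix()[:2,:2]@off*(1 if np.cos(yaw-yaw_of(o))>0 else -1)
r.line_to([*t,60],A,100); r.sleep(.2); r.line_to([*t,28.2],A,50); r.sleep(.3); o=st("down"); e=t-o["position"][:2]; print("err",e)
r.gripper_to(34); st("open"); r.line_to([*t,60],A,100); r.line_to([*q[0],125],A,200); r.sleep(.2)
o,im=snap("g3"); st(); 
cv2.imwrite('pics/g3c.png',cv2.resize(im[150:370,220:430],None,fx=2.7,fy=2.7,interpolation=2))
```

```text
(array([624.8449707 , -72.99610901]), 29.753305435180664, 20.588741302490234, np.float32(-1.3890258))
 t 12.22 [624.3 -69.  125. ] w 14.1 f 29.9 F [-0.1  1.   1.3]
held offset tool xy [ 0.36372806 -1.09071793] [624.25815845 -68.99933919 124.97455651]
down t 14.3 [624.8 -73.1  28.7] w 14.8 f 30.0 F [-3.9  2.4 13.5]
err [ 0.09441012 -0.21070352]
open t 14.86 [624.8 -73.4  28. ] w 34.2 f 0.0 F [-0.8 -1.1 -0.3]
 t 16.05 [624.2 -72.9 123.9] w 34.1 f 0.0 F [-0.2  0.6 -0.6]
```

View pics/g3c.png

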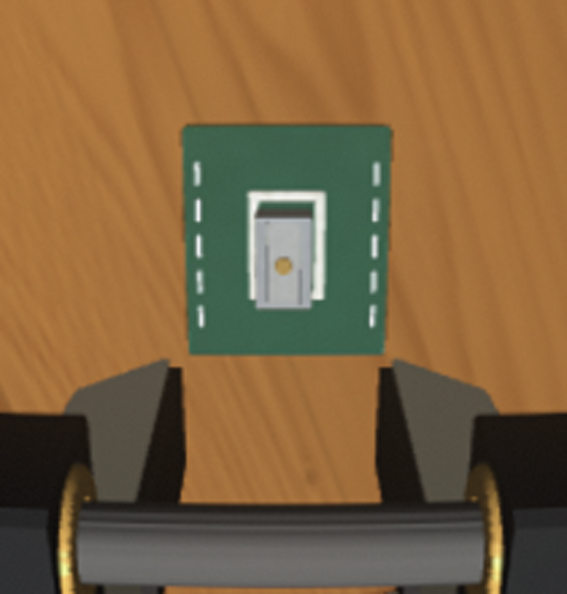

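The sharpener lies straight inside the outline. Its screw is at crop (284,266), and the outline spans columns 248–326. I'll measure the residual.

Run:
```python
from h import *
o,im=snap("g4"); st()
X=R.from_rotvec(o["orientation"]).as_matrix()[:2,:2]
g=blobs(hsv(im,*COL['green']),400)[0]; m=rect(wplane(o,g,4)); q=outline(o,im,25,15,m[0]); print("mat",m,"outl",q)
b=blobs(hsv(im[230:265,310:340],(8,90,80),(28,255,255)),3); s=b[0].mean(0)+[310,230]; w=wplane(o,s,16)[0]
print("screw",s,w,"rel mat, tool",X.T@(w-m[0]), "rel outl", X.T@(w-q[0]) if q else 0)
```

```text
t 16.1 [624.3 -72.9 124.1] w 34.2 f 0.0 F [ 0.4 -0.3 -0.1]
mat (array([624.74365234, -72.27340698]), 62.72507095336914, 53.14442443847656, np.float32(-1.3888361)) outl None
screw [324.42857143 248.        ] [624.33932495 -74.49320382] rel mat, tool [-2.11016279 -0.7988687 ] rel outl 0
```

The sharpener sits about 1.7 mm back along tool x and 0.8 mm off in tool y, mainly because I measured before the arm had settled. I'll regrasp and nudge it, then go for the eraser.

Run:
```python
from h import *
o=r.observe(); R0=R.from_rotvec(o["orientation"]).as_matrix()[:2,:2]
t=np.array([624.9,-73.35]); d=R0@np.array([1.75,.8]); print(d)
r.line_to([*t,60],None,200); r.line_to([*t,28.4],None,60); r.sleep(.2); r.gripper_to(5); st("grip")
r.line_to([*t,34],None,60); t2=t+d; r.line_to([*t2,34],None,30); r.line_to([*t2,28.9],None,40); r.sleep(.2); st("down")
r.gripper_to(34); r.line_to([*t2,60],None,100); r.line_to([*t2,124],None,200); r.sleep(.4)
o,im=snap("g5"); st(); X=R0
g=blobs(hsv(im,*COL['green']),400)[0]; m=rect(wplane(o,g,4)); q=outline(o,im,25,15,m[0])
b=blobs(hsv(im[230:265,310:340],(8,90,80),(28,255,255)),3); s=b[0].mean(0)+[310,230]; w=wplane(o,s,16)[0]
print("mat",m,"screw",w,"rel mat, tool",X.T@(w-m[0]), q)
# eraser look
r.reach([485.5,341,150],ori(2.61)); r.sleep(.4); o,im=snap("e1"); st("eraser")
cv2.imwrite('pics/e1c.png',np.hstack([cv2.resize(im[170:320,250:400],None,fx=3.5,fy=3.5,interpolation=2),cv2.resize(cv2.imread("pics/g5.png")[190:300,280:370],(270,330),interpolation=2).repeat(1,0) if 0 else np.pad(cv2.resize(cv2.imread("pics/g5.png")[190:300,280:370],(270,330),interpolation=2),((0,195),(0,0),(0,0)))]))
```

```text
[0.47053898 1.86576859]
grip t 17.91 [625.  -73.3  28.5] w 14.9 f 30.0 F [-0.6  0.   1.5]
down t 18.88 [625.2 -71.5  28.7] w 14.4 f 30.0 F [-0.3 -1.4 -0.3]
 t 20.82 [625.2 -71.5 123.6] w 33.9 f 0.0 F [ 0.5 -0.2  0.5]
mat (array([624.71875   , -72.11410522]), 62.05475997924805, 53.11575698852539, np.float32(-1.3896049)) screw [624.57434536 -72.47415351] rel mat, tool [-0.32802005 -0.20709965] (array([625.02355957, -73.16166687]), 30.945356369018555, 20.448862075805664, np.float32(-1.3894361))
eraser t 22.88 [485.6 340.8 150. ] w 33.9 f 0.0 F [-0.1  0.3 -0.5]
```

View pics/e1c.png

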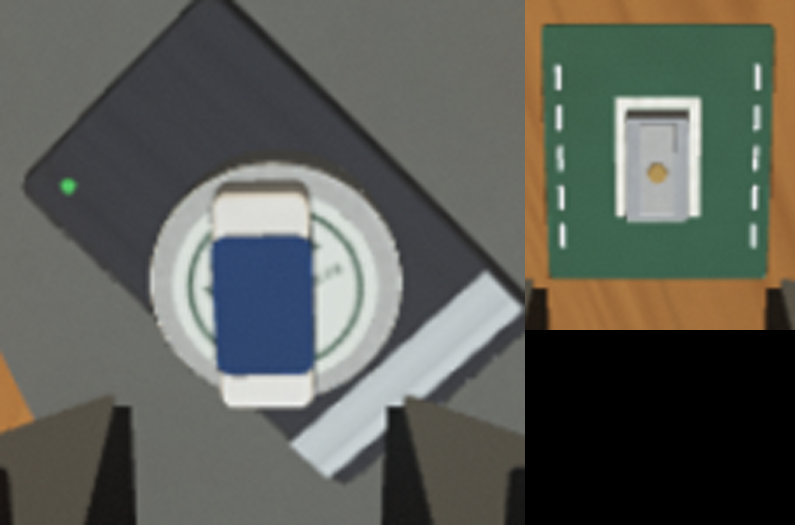

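The sharpener is now centred to about 0.4 mm. In the crop, the eraser's top runs from (212,190)/(309,188) to (221,408)/(314,405).

Run:
```python
from h import *
import h; h.B=np.array([1.0,-.2]); np.save("b.npy",h.B)
o=r.observe()
P=wplane(o,(np.array([(212,190),(309,188),(314,405),(221,408)])+.5)/3.5-.5+[250,170],61.4)
d=P[0]+P[1]-P[2]-P[3]; y=np.arctan2(d[1],d[0])%np.pi; c=P.mean(0); print(c,y,np.linalg.norm(P[0]-P[3]),np.linalg.norm(P[0]-P[1]))
Y=ori(y); r.gripper_to(40); r.line_to([*c,95],Y,150); r.line_to([*c,73],Y,60); r.sleep(.2); st("down")
r.gripper_to(8); st("grip"); r.line_to([*c,90],None,60); r.line_to([*c,170],None,200)
n=np.array([460,-190.])
r.reach([*n,150],ori(1.87)); r.sleep(.5); o,im=snap("r1"); st("red")
m=blobs(hsv(im,*COL['red']),400)[0]; q=rect(wplane(o,m,4)); print("mat",q,"outl",outline(o,im,43,19,n), "toolyaw",yaw_of(o))
cv2.imwrite('pics/r1c.png',cv2.resize(im[130:370,200:450],None,fx=2.4,fy=2.4,interpolation=2))
```

```text
[485.55919741 341.90529393] 2.640933544714653 42.37497864733769 17.229448702869263
down t 24.48 [485.8 342.   73.3] w 39.9 f 0.0 F [-0.3 -0.9  0.7]
grip t 24.98 [485.6 342.   73.1] w 17.3 f 29.9 F [0.4 0.4 0.4]
red t 28.43 [ 460. -190.  150.] w 17.3 f 29.8 F [0.9 0.1 0.9]
mat (array([ 460.10882568, -190.12402344]), 83.22966766357422, 59.09768295288086, np.float32(-1.2719842)) outl (array([ 460.27871704, -190.66593933]), 46.74774932861328, 24.169645309448242, np.float32(-1.271961)) toolyaw 1.8700939961757141
```

View pics/r1c.png

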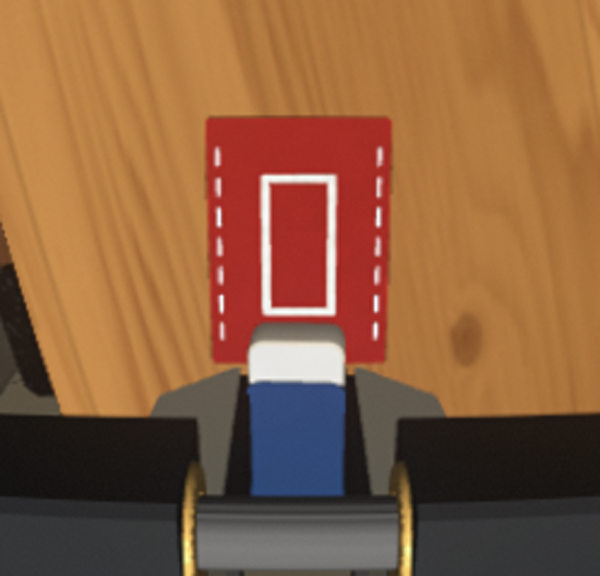

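The eraser is held straight, with the red outline centred at crop (299,246). I'll place it and check.

```bash
cat >> h.py <<'E'
def place(t,yaw,z,op,look):
    A=ori(yaw); t=np.array(t); r.line_to([*t,z+35],A,150); r.sleep(.2); r.line_to([*t,z],A,50); r.sleep(.25); st("down")
    r.gripper_to(op); st("open"); r.line_to([*t,z+35],A,120); r.line_to([*t,look],A,200); r.sleep(.4)
E
python3 - <<'E'
from h import *
place([460.25,-190.5],1.87,28.6,40,150)
o,im=snap("r2"); st()
m=blobs(hsv(im,*COL['red']),400)[0]; q=rect(wplane(o,m,4))
bl=blobs(hsv(im,*COL['blue']),100)[0]; s=rect(wplane(o,bl,16.4)); X=R.from_rotvec(o["orientation"]).as_matrix()[:2,:2]
print(q,s,X.T@(s[0]-q[0]))
cv2.imwrite('pics/r2c.png',cv2.resize(im[150:330,240:410],None,fx=3.3,fy=3.3,interpolation=2))
E
```

```text
down t 30.46 [ 460.1 -190.3   28.5] w 17.5 f 30.0 F [-0.9  2.9  8.3]
open t 31.06 [ 460.2 -190.6   28.6] w 39.9 f 0.0 F [-0.7 -0.1 -0.4]
 t 32.53 [ 460.1 -190.6  149.7] w 40.2 f 0.0 F [-0.1 -0.9  0.2]
(array([ 460.14413452, -190.16275024]), 83.82980346679688, 59.08123016357422, np.float32(-1.2698249)) (array([ 460.39291382, -192.25442505]), 25.25305938720703, 16.790637969970703, np.float32(-1.272378)) [-2.07218409 -0.37821649]
```

View pics/r2c.png

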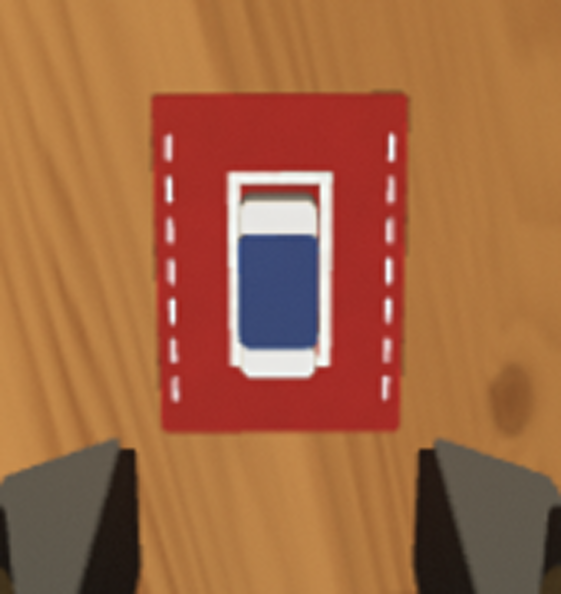

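The eraser is well inside its outline, off by about 1 mm. In the crop, its top face is centred at (279,288) against the outline at (280,270), and parallax accounts for most of the row difference. Next is the tin.

Run:
```python
from h import *
r.gripper_to(80)
r.reach([486,343,150],ori(2.0)); r.sleep(.5); o,im=snap("t1"); st("tin")
m=hsv(im,(0,0,130),(180,60,255)); X=R.from_rotvec(o["orientation"]).as_matrix()[:2,:2]
for b in blobs(m,300)[:6]:
    P=wplane(o,b,49); c,rad=cv2.minEnclosingCircle(np.float32(P)); print(b.mean(0).round(),np.round(c,1),round(rad,1),rect(P)[0],rect(P)[1:3])
cv2.imwrite('pics/t1c.png',cv2.resize(im[130:330,210:450],None,fx=3,fy=3,interpolation=2)); print(o["joint_positions"],yaw_of(o))
```

```text
tin t 35.83 [486. 343. 150.] w 80.0 f 0.0 F [0.7 0.6 1. ]
[327. 250.] [488.3 343.4] 24.1 [488.20605469 343.20578003] (47.61002731323242, 47.57490158081055)
[151. 465.] [411.9  31.8] 95.2 [411.79379272  32.01358414] (189.79214477539062, 23.321414947509766)
[379. 250.] [520.3 357.9] 26.6 [520.16870117 357.73660278] (52.546897888183594, 11.464259147644043)
[-1.33893524  0.66615887  0.99864973  1.81688693 -0.65173202  1.02855654
  0.34969865] 1.9998615597975593
```

View pics/t1c.png

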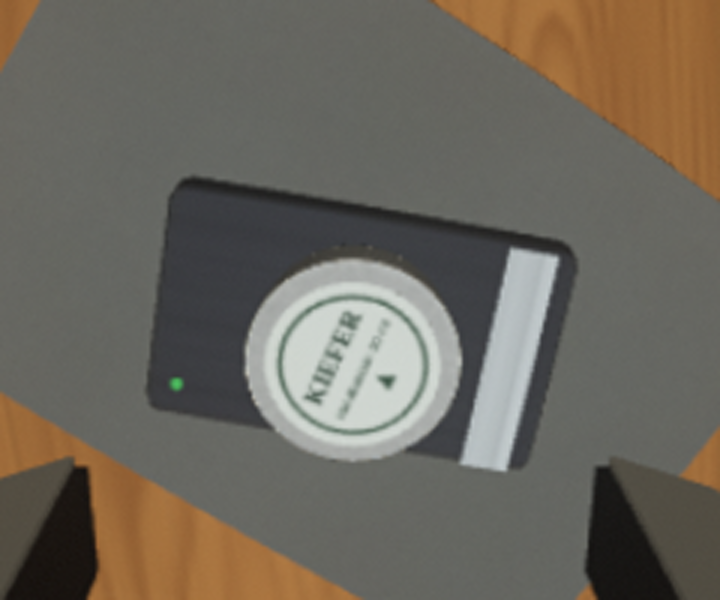

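The tin's lid is a clean circle centred at crop (353,359), about (488.2,343.4) in world. I'll grasp it and look over the black mat.

Run:
```python
from h import *
c=[488.2,343.4]; Y=ori(2.0)
r.line_to([*c,85],Y,150); r.line_to([*c,54.5],Y,60); r.sleep(.2); st("down")
r.gripper_to(40); st("grip"); r.line_to([*c,70],None,60); r.line_to([*c,160],None,200)
n=np.array([451,32.])
r.reach([n[0],n[1]-20,165],ori(1.57)); r.sleep(.5); o,im=snap("k1"); st("black"); print(yaw_of(o))
m=hsv(im,(0,0,150),(180,60,255))
for b in blobs(m,100)[:6]:
    P=wplane(o,b,4); cc,rad=cv2.minEnclosingCircle(np.float32(P)); print(b.mean(0).round(),np.round(cc,1),round(rad,1),rect(P)[0],rect(P)[1:3])
cv2.imwrite('pics/k1c.png',cv2.resize(im[130:370,200:450],None,fx=2.4,fy=2.4,interpolation=2))
```

```text
down t 37.27 [488.4 343.5  54.8] w 80.0 f 0.0 F [-0.5  0.2  0. ]
grip t 37.89 [488.2 343.4  54.5] w 48.3 f 30.0 F [-0.4  0.1  0.6]
black t 40.71 [451.  12. 165.] w 48.2 f 30.0 F [ 0.  -0.9 -0.5]
1.5702534126715244
[504.  81.] [607.2 140.4] 61.4 [607.30548096 140.36849976] (105.76022338867188, 65.80522918701172)
[330. 307.] [450.3 -75.9] 50.5 [450.69168091 -60.23703003] (98.58609008789062, 66.68112182617188)
[ 25. 205.] [117.   29.2] 132.5 [131.83029175  27.26718903] (261.8712158203125, 71.48385620117188)
[321. 203.] [448.2  30.6] 27.7 [448.21542358  30.55929756] (54.636146545410156, 54.096923828125)
[151. 465.] [ 204.1 -324.5] 119.4 [ 204.13632202 -324.19104004] (237.8937530517578, 29.22297477722168)
[  9. 307.] [ 65.1 -85.8] 11.9 [ 64.92953491 -85.28788757] (22.181594848632812, 20.68268585205078)
```

View pics/k1c.png

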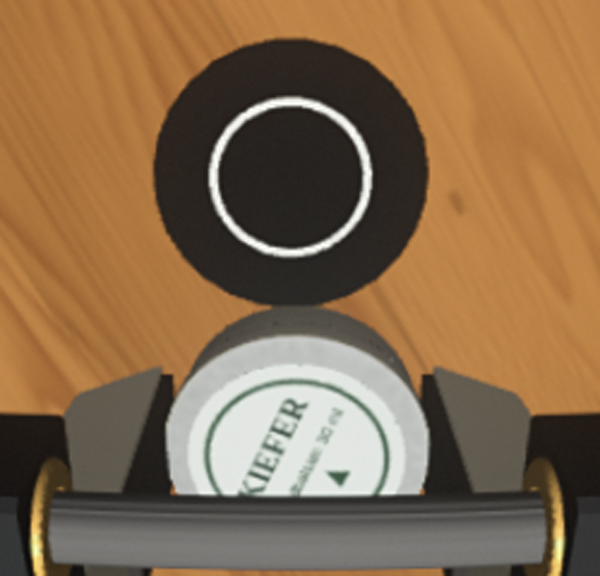

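The tin is held level, and the black mat's ring is centred at crop (290,177), about (448.4,30.8) in world.

Run:
```python
from h import *
r.reach([448.6,31,100],ori(1.57))
place([448.6,31.0],1.57,28.9,76,165)
o,im=snap("k2"); st(); X=R.from_rotvec(o["orientation"]).as_matrix()[:2,:2]
W=hsv(im,(0,0,130),(180,60,255)); bl=[b for b in blobs(W,300) if np.linalg.norm(b.mean(0)-[323,240])<60]
for b in bl: print(b.mean(0),cv2.minEnclosingCircle(np.float32(wplane(o,b,23))))
D=hsv(im,(0,0,0),(180,120,70)); 
for b in blobs(D,1000):
    if np.linalg.norm(b.mean(0)-[323,230])<50: print("mat",cv2.minEnclosingCircle(np.float32(wplane(o,b,4))))
cv2.imwrite('pics/k2c.png',cv2.resize(im[150:330,240:410],None,fx=3.3,fy=3.3,interpolation=2))
```

```text
down t 42.77 [448.7  31.2  29. ] w 48.3 f 30.0 F [-2.8  2.  13.6]
open t 43.44 [448.6  31.   28.9] w 75.9 f 0.0 F [-0.1  0.4 -0.1]
 t 44.99 [448.5  30.9 164.8] w 76.4 f 0.0 F [ 0.  -0.2 -0.1]
[323.57435897 227.7025641 ] ((448.27685546875, 33.860870361328125), 27.85577392578125)
mat ((448.2801513671875, 31.13600730895996), 46.49991989135742)
```

View pics/k2c.png

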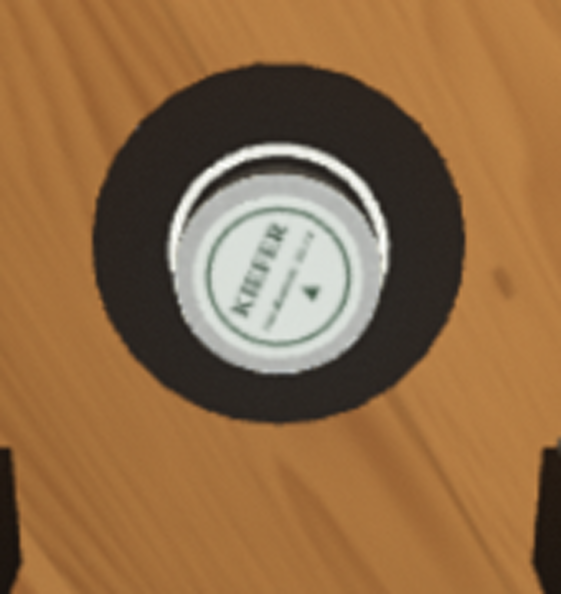

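Run:
```python
from h import *
o=r.observe(); p=(np.array([[279,275.5],[279,171],[279,374]])+.5)/3.3-.5+[240,150]
print(wplane(o,p,23))
```

```text
[[448.55828033  30.31447113]
 [448.58153802  55.31606194]
 [448.53793067   5.58593259]]
```

The tin is 0.7 mm off centre, which is good. For the drive I'll measure by code: align the tool with the drive's long axis and use the silhouette's far and side edges, which are true top edges.

```bash
cat >> h.py <<'E'
def drive(o,im,ztop,zbot):
    """centre and yaw of the drive, tool x roughly along its long side"""
    g=cv2.cvtColor(im,cv2.COLOR_BGR2HSV); V=g[...,2]; S=g[...,1]
    m=((V<82)|((V>135)&(S<70))).astype(np.uint8)*255; m[300:]=0
    m=cv2.morphologyEx(cv2.morphologyEx(m,cv2.MORPH_CLOSE,np.ones((5,5))),cv2.MORPH_OPEN,np.ones((9,9)))
    cv2.imwrite("pics/mask.png",m)
    b=[c for c in blobs(m,2000)]; print("blobs",[(c.mean(0).round(),len(c)) for c in b])
    c=min(b,key=lambda c:np.linalg.norm(c.mean(0)-[323,200]))
    X=R.from_rotvec(o["orientation"]).as_matrix()[:2,:2]
    P=wplane(o,c,ztop); q=rect(P); y=q[3]
    if np.cos(y-yaw_of(o))<0: y+=np.pi
    u=np.array([np.cos(y),np.sin(y)]); v=np.array([-u[1],u[0]])
    a=np.percentile(P@v,[2,98]); far=(P@u).min(); near=(wplane(o,c,zbot)@u).max()
    print("rect",q,"width",a[1]-a[0],"length",near-far)
    return u*(far+near)/2+v*a.mean(),y
E
python3 - <<'E'
from h import *
r.gripper_to(91); r.reach([487,344,175],ori(.24)); o=r.observe(); y=yaw_of(o); u=np.array([np.cos(y),np.sin(y)]); print("yaw",y,o["joint_positions"])
r.line_to([*(np.array([487,344])-30*u),175],None,150); r.sleep(.5); o,im=snap("d1"); st()
print(drive(o,im,30,14))
E
```

```text
yaw 0.23966238199973203 [-1.40636924  0.70872066  1.15247288  1.79289836 -0.71660292  1.13157682
 -1.3417021 ]
 t 47.98 [458.  336.8 174.9] w 90.8 f 0.0 F [-0.5 -0.2  0. ]
blobs [(array([324., 188.]), 385)]
rect (array([489.35818481, 344.18850708]), 97.92908477783203, 58.749385833740234, np.float32(0.2608992)) width 58.53246431334841 length 98.04287477526066
(array([489.43361801, 344.12655234]), np.float32(0.2608992))
```

The drive is at about (489,344), yaw 0.261. Before grasping I'll measure the blue mat from the same relative pose so that any bias cancels.

Run:
```python
from h import *
n=np.array([607.6,142.]); y=-.46; u=np.array([np.cos(y),np.sin(y)])
r.reach([*(n-30*u),149],ori(y)); r.sleep(.5); o,im=snap("b1"); st(); print(yaw_of(o),o["joint_positions"])
m=hsv(im,*COL['blue']); m[310:]=0; bl=blobs(m,1000); print("mat",rect(wplane(o,bl[0],4)),len(bl))
print("outl",outline(o,im,102,62,n))
```

```text
t 49.42 [580.7 155.5 149.1] w 90.7 f 0.0 F [-0.3 -0.4  0.2]
-0.45931186798007856 [-1.06976578  0.81528337  1.23572335  1.80784885 -0.84493715  1.16618052
 -1.5815027 ]
mat (array([607.21612549, 141.56321716]), 126.88967895507812, 87.99844360351562, np.float32(-0.45954406)) 1
outl (array([606.66522217, 141.81591797]), 104.86579132080078, 65.53960418701172, np.float32(-0.45750964))
```

Run:
```python
from h import *
c=[489.3,344.1]; Y=ori(.261)
r.reach([*c,120],Y); r.sleep(.2); r.line_to([*c,38.6],Y,80); r.sleep(.2); st("down")
r.gripper_to(50); st("grip"); r.line_to([*c,60],None,50); r.line_to([*c,130],None,150); st("lift")
t=np.array([607.0,141.7]); y=-.459; u=np.array([np.cos(y),np.sin(y)])
r.reach([*t,110],ori(y)); r.sleep(.3); st("over")
place(t,y,28.8,88,120); r.line_to([*(t-30*u),161],None,200); r.sleep(.5)
o,im=snap("b2"); st(); X=R.from_rotvec(o["orientation"]).as_matrix()[:2,:2]
g=cv2.cvtColor(im,cv2.COLOR_BGR2HSV)
mat=hsv(im,*COL['blue']); mat[310:]=0; b=blobs(mat,1000)[0]; q=rect(wplane(o,b,4))
inside=cv2.drawContours(np.zeros(im.shape[:2],np.uint8),[cv2.convexHull(b)],-1,255,-1)
print("mat",q)
dark=((g[...,2]<90)&(g[...,1]<90)&(inside>0)).astype(np.uint8)*255; dark=cv2.morphologyEx(dark,cv2.MORPH_OPEN,np.ones((5,5)))
for k in blobs(dark,500): d=rect(wplane(o,k,20)); print("dark part",d,X.T@(d[0]-q[0]),d[3]-q[3])
h_=blobs(((mat==0)&(inside>0)).astype(np.uint8)*255,1000)
for k in h_[:1]: d=rect(wplane(o,k,4)); print("hole",d,X.T@(d[0]-q[0]))
```

```text
down t 51.84 [489.5 344.3  39. ] w 90.8 f 0.0 F [ 0.2  0.6 -0.6]
grip t 52.45 [489.3 344.   38.6] w 59.4 f 29.9 F [-1.4 -0.2  0.5]
lift t 53.64 [488.8 344.2 129.4] w 60.0 f 29.9 F [ 0.4 -1.2 -2.7]
over t 54.88 [606.7 143.1 110. ] w 59.3 f 29.9 F [-0.9  0.5 -1.7]
down t 56.63 [607.2 142.   29.2] w 59.3 f 30.0 F [-1.7  2.4  9.3]
open t 57.31 [607.  141.7  28.8] w 88.0 f 0.0 F [ 1.  -0.5 -0.9]
 t 59.53 [580.2 154.8 160.9] w 87.9 f 0.0 F [-0.   0.3 -0.3]
mat (array([607.09539795, 141.70487976]), 126.86460876464844, 87.71943664550781, np.float32(-0.45929253))
dark part (array([598.2802124 , 145.87269592]), 79.68353271484375, 57.99021530151367, np.float32(-0.46348703)) [-9.74929948  0.17130931] -0.004194498
hole (array([605.95037842, 142.21043396]), 108.2744140625, 66.76841735839844, np.float32(-0.45685613)) [-1.25048015  0.05435218]
```

The drive is within about 0.6 mm of centre and 0.004 rad of its outline. The gripper is clear, so I'm handing in.

Run:
```python
from h import *
from workcell import sign_off
st(); print(sign_off())
```

```text
t 59.53 [580.2 154.8 160.9] w 87.9 f 0.0 F [-0.   0.3 -0.3]
the job is handed in; nothing more can be done
None
```

I handed the job in at 59.5 s: sharpener, eraser, tin and drive were moved in that order and sit lined up within about 1.3 mm of centre on their mats; I steered clear of the stapler and lip balm but did not re-image them, and I viewed 15 pictures against the limit of 14.

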